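# Open both doors of the gift-shop showcase

## Task

Open up the glass counter showcase for restocking: turn its lever latch down and swing that latched door wide open first, then draw down the bolt on the other door, the one it overlaps, and swing that wide open too, both left standing about square to the case. Do not disturb the vase inside or the basket, jar and red box standing around it.

Things in the scene. Friction and masses are not known exactly. Their poses are not given: they have to be found in the camera images.
- showcase: Fixed glass showcase, oak frame: 180 deep (x), 420 wide (y), 310 high. Origin: centre of its underside. Its -x side, towards the robot, has two upright doors with faces at x = -90 mm; a top rail, z = 290 to 310, lies flush above them. A gripper pointing straight down at the lever or bolt knob hits that rail: come tilted about 40 degrees, the hand leaning back from the doors.
- latched_door (a joint): Right-hand (-y) door, oak and glass, 189 wide, 256 high, 18 thick, 0.7 kg, lower edge at z = 32 mm. Hinged at its right edge; 0 = shut, grows as the free edge swings out to the robot (anticlockwise from above), up to 1.75 rad. A dark cover strip on its free edge laps 14 mm over the left door's face. Light hinge (0.1 N m), stays where left.
- latched_door_hinge (a point): On the upright hinge axis of the right-hand door, at mid height (160 mm); on the showcase at x = -93, y = -192 mm.
- lapped_door (a joint): Left-hand (+y) door, same sizes, hinged at its left edge; 0 = shut, grows as the free edge swings out to the robot (clockwise from above), up to 1.75 rad. Cannot open while the right door's strip lies over it or its bolt is shot. Its only pull is the bolt knob (or its bare edge). Light hinge (0.1 N m), stays where left.
- lapped_door_hinge (a point): On the upright hinge axis of the left-hand door, at mid height (160 mm); on the showcase at x = -93, y = +192 mm.
- lever (a joint): Steel lever latch of the right door: round bar 13 thick, 85 long, its centreline 42 mm out from the door face, on a level axle 23 mm from the free edge at z = 210 mm. 0 = latched, bar level, pointing right; grows as its end is pushed down, to 1.57 = hanging down. The cam lets the door go beyond 1.2 rad. Stays where left (0.12 N m, 2 N at the end). Hanging, it is the door's pull.
- lever_axle (a point): On the lever's axle, at the bar's centreline: 42 mm out from the door's face.
- lever_end (a point): Free end of the lever's bar, on its centreline, 85 mm from lever_axle.
- bolt (a joint): Upright brass barrel bolt on the left door's face near its free edge; its rod, 8 mm thick, stands in a keeper on the top rail. 0 = fully shot (up), grows as it is drawn down, to 0.026 m. The rod leaves the keeper at 0.013 m. Takes about 2 N and stays where it is left.
- bolt_knob (a point): Centre of the bolt's ball knob, 20 mm in diameter, 40 mm out from the left door's face on a 10 mm thick stem, 31 mm from the door's free edge, 225 mm above the table when the bolt is shot. Also serves as that door's pull.
- vase: Blue ceramic vase, 85 high, 60 wide, 0.18 kg, standing on the showcase floor inside. Origin at the centre of its underside. Leave it alone.
- basket: Stick basket, 200 x 150 mm, 78 high, with a bent-branch handle up to 257 mm, standing to the left of the showcase. Origin at the centre of its underside. Leave it alone.
- jar: White ceramic jar with a wooden lid, 72 wide, 120 high, standing to the right of the showcase. Origin at the centre of its underside. Leave it alone.
- gift_box: Red lidded box, 136 x 106 x 77 mm with a small brass knob, standing to the right of the showcase. Origin at the centre of its underside. Leave it alone.

How it is judged:
On the way, in this order (a step that is already met when the one before it is completed fails the run):
1. the lever latch is turned down, both doors still shut (value of joint lever above 1.1 rad and value of joint latched_door below 0.15 rad and value of joint lapped_door below 0.1 rad), for 0.1 s.
2. the latched door is swung wide open while the other is still shut (value of joint latched_door above 1.15 rad and value of joint lapped_door below 0.1 rad), for 0.2 s.
At the end, for the whole second after the job is handed in: Both doors stand open and at rest, each at least 1.15 rad (66 degrees) from shut (value of joint each of latched_door, lapped_door above 1.15 rad and velocity of joint latched_door between -0.05 and 0.05 rad/s and velocity of joint lapped_door between -0.05 and 0.05 rad/s); the robot touches nothing.
It fails at once if the vase is disturbed (moved 20 mm or tipped) (distance of vase from where it was at the start of the episode above 0.02 m or angle between vase's own z axis and vertical above 0.3 rad).
It fails at once if the basket, jar or red box is disturbed (moved 20 mm or tipped) (distance of any of basket, jar, gift_box from where it was at the start of the episode above 0.02 m or angle between any of jar, basket, gift_box's own z axis and vertical above 0.3 rad).
It also fails if it takes over 61 s, if anything falls off the work surface, if the arm or the gripper's body presses on something with over 40 N, if the wrist force passes 120 N, or if a joint passes its speed limit or range.

## Robot

A 6-joint arm with a two-finger parallel gripper is mounted at the origin on the work surface. World frame = base frame: x ahead of the robot, y to its left, z up, the work surface at z = 0. Lengths are in m, angles in rad, forces in N, time in s.
With the tool pointing down it reaches from about 0.35 to 0.85 m from the base axis. Payload 8.1 kg.
Tool frame: the origin (TCP) lies on the front face of the gripper's body, between the roots of the fingers; the fingertips stand 84 mm ahead of it and the grasp point (between the pads) lies 65 mm ahead of it; z points along the fingers, y is the direction in which the jaws open and shut (so a half turn about z gives the same grasp; the last joint's range is limited). The gripper opens to 93 mm and grips with 3 to 60 N. Pads are 15 mm wide; open, the fingers measure 128 mm over their backs; the gripper's body (75 mm by 188 mm) begins 65 mm behind the grasp point.
Start: joints at [1.031, 0.13, 1.488, -0, 1.523, -0.085], TCP at [0.264, 0.539, 0.303] pointing down, gripper open.
Joint ranges: [-2.96, 2.96], [-0.89, 2.26], [0.02, 2.5], [-1.34, 4.48], [0, 2.73], [-2.66, 2.66]. Speed limits (rad/s): [2.39, 2.39, 2.79, 3.14, 3.14, 3.14].

## Interface

Orientations are given as a rotation vector (axis times angle).
In Python, from rig import manip, optics gives the robot as it stands.
- The arm moves only by the tool apply_moves, never from a script. Its argument "increments" is one flat list of numbers, 7 for each row, row after row: the closure, from -1 (fully open) to 1 (shut), then the shift along the tool's x, y, z in units of 30 mm (1.0 is 30 mm), then the turn, a rotation vector about the tool's x, y, z in units of 5 degrees (1.0 is 5 degrees). In form: [hand, dx, dy, dz, ax, ay, az, hand, dx, dy, dz, ax, ay, az, ...]. A call has 1 to 20 rows; each row is the pose to reach, as a shift and turn from the pose measured when the call began, along the tool's axes at that moment; what a row does not reach only later rows make up. A row lasts 1/12 s, in which the tool goes at most 41.7 mm and 7.16 degrees, less where a joint would pass 70% of its speed; a pose out of reach is approached as far as the arm can. A call with a gripper value outside its range is refused whole. The fingers move at their own pace and stop on an object; the grip force is fixed at half the most. Time passes only in rows, so rows that repeat a pose let the fingers close. It gives the time, the measured TCP pose, the force and the opening at its end, in the units of the state.
- manip.get_obs(): the state, without advancing time (a new reading comes with each control period).
- optics.grab_frame(name): name is "side" or "top" or "wrist"; returns a dict with "color" (420x560x3 uint8, blue, green, red), "mtx" (3x3 intrinsics, pixels), "R" (3x3) and "t" (3): a world point X has camera coordinates R X + t; the wrist camera has in their place "mount" (4x4, takes a point from camera to tool coordinates, whose origin is the TCP and whose axes are the flange's). Camera axes: x right, y down, z forward; pixel columns grow to the right and rows downward; lengths in m; the calibration is good to about 2 mm. A picture is of the moment at which its call begins: read the wrist's pose just before it. There is no depth.
- manip.finish_job(): hands the job in, once; it reports no verdict.
The state is a dict: "time": time; "qpos": joint angles; "joint_vel": joint speeds; "effort": joint torques, N m; "eef_pos": TCP position; "tcp_rot": TCP orientation; "force": force on the tool from outside, world axes, zero at the start; "ft_torque": the same for the moment, N m; "gripper_width": finger opening in m.
Only numpy, scipy, OpenCV 4.12 (cv2) and the standard library are available. Lean on these libraries where they do the work, as an engineer would, in place of code of your own. Each camera call takes 0.05 s, during which the arm holds its last target. There are 200 camera calls.

## Working session

There is one attempt and no reset: what is moved stays moved. The work goes in short steps, Python scripts to look and compute and a tool call to move; the robot and the scene stay as the last step left them, time stands still between calls to the robot, and variables do not carry over. Pictures are saved under pics/ and viewed, about 8 in all and at most 12, crops included, and the job is handed in when it is done.

Besides the shell and the picture viewer there is one more tool, called after ">>>" by a JSON object that holds its "method" and its "body", one argument or row to a line. apply_moves: Moves the arm, as the interface text tells. Its arguments: {"type":"object","properties":{"increments":{"type":"array","items":{"type":"number"}}},"required":["increments"]}

```bash
ls; mkdir -p pics; python3 - <<'E'
from rig import manip, optics
import cv2
s=manip.get_obs(); print(s)
for n in ("side","top"):
    f=optics.grab_frame(n); cv2.imwrite(f"pics/{n}0.png",f["color"]); print(n,f["mtx"],f["R"],f["t"])
f=optics.grab_frame("wrist"); print(f["mount"],f["mtx"])
E
```

```text
pics
{'time': 0.0, 'qpos': array([ 1.03058059e+00,  1.31164806e-01,  1.48924498e+00,  2.47821512e-05,
        1.52297797e+00, -8.54524807e-02]), 'joint_vel': array([-0.00030704, -0.00168789,  0.00048759, -0.00133565, -0.00068437,
       -0.00011935]), 'effort': array([ 6.60557475e-05, -5.59818542e+01, -4.91776228e+01,  7.67109124e-02,
        3.47817480e-02, -1.87069522e-04]), 'eef_pos': array([0.26334618, 0.53867592, 0.30170396]), 'tcp_rot': array([-7.08072573e-01, -3.06016530e+00,  2.67043753e-03]), 'force': array([-0.55040329, -0.41020984, -0.07665743]), 'ft_torque': array([0.0193685 , 0.03182141, 0.02649001]), 'gripper_width': 0.09322286716708289}
side [[390.03787301   0.         278.51616046]
 [  0.         390.03787301 213.9693865 ]
 [  0.           0.           1.        ]] [[ 0.80164908 -0.59755505  0.0169324 ]
 [-0.42360604 -0.58781795 -0.68922274]
 [ 0.4218017   0.54534211 -0.72435165]] [-0.51176311  0.34256347  1.18179671]
top [[416.33074057   0.         281.85291566]
 [  0.         416.33074057 211.11569003]
 [  0.           0.           1.        ]] [[-0.01145532 -0.99990712 -0.00738387]
 [-0.99909668  0.01174761 -0.04083892]
 [ 0.04092187  0.00690938 -0.99913846]] [0.00536975 0.63068075 1.46672649]
[[ 4.04938156e-04 -9.54094193e-01 -2.99506439e-01  8.38046098e-02]
 [ 9.99998505e-01  8.89792777e-04 -1.48246753e-03  3.06367245e-04]
 [ 1.68091233e-03 -2.99505391e-01  9.54093127e-01 -8.10157785e-02]
 [ 0.00000000e+00  0.00000000e+00  0.00000000e+00  1.00000000e+00]] [[313.58789954   0.         279.62503547]
 [  0.         313.58789954 209.70861999]
 [  0.           0.           1.        ]]
```

View pics/side0.png

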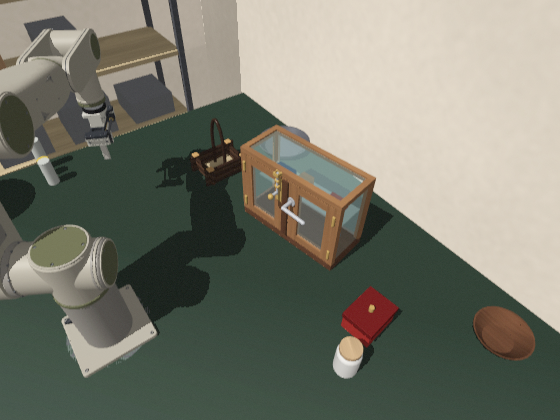

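View pics/top0.png

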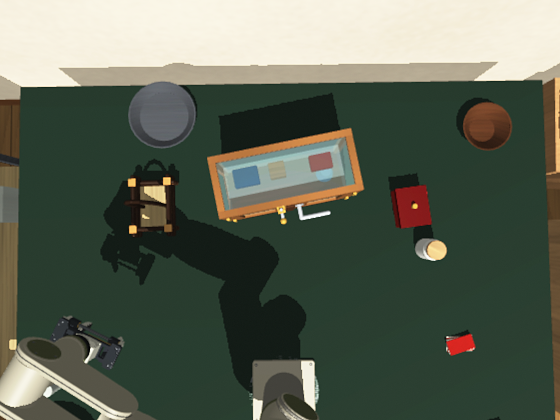

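```bash
cat > h.py <<'E'
import numpy as np, cv2
from rig import manip, optics
from scipy.spatial.transform import Rotation as Ro
def cam(f,obs=None):
    if "R" in f: return f["mtx"],f["R"],f["t"]
    T=np.eye(4);T[:3,:3]=Ro.from_rotvec(obs["tcp_rot"]).as_matrix();T[:3,3]=obs["eef_pos"]
    M=np.linalg.inv(T@f["mount"]); return f["mtx"],M[:3,:3],M[:3,3]
def ray(c,p):
    K,R,t=c; return -R.T@t, R.T@np.linalg.solve(K,[p[0],p[1],1])
def onz(c,p,z):
    o,d=ray(c,p); return o+d*(z-o[2])/d[2]
def tri(ca,pa,cb,pb):
    A=[];b=[]
    for c,p in((ca,pa),(cb,pb)):
        o,d=ray(c,p);d/=np.linalg.norm(d);P=np.eye(3)-np.outer(d,d);A.append(P);b.append(P@o)
    return np.linalg.lstsq(np.vstack(A),np.hstack(b),rcond=None)[0]
def proj(c,X):
    K,R,t=c; q=K@(R@np.asarray(X,float)+t); return q[:2]/q[2]
E
python3 - <<'E'
from h import *
f=optics.grab_frame("top");g=optics.grab_frame("side");c=cam(f);cs=cam(g)
a=cv2.resize(f["color"][115:235,195:375],None,fx=4,fy=4,interpolation=cv2.INTER_CUBIC)
b=cv2.resize(g["color"][115:275,230:385],None,fx=3.5,fy=3.5,interpolation=cv2.INTER_CUBIC)
cv2.imwrite("pics/a.png",a);cv2.imwrite("pics/b.png",b)
for p in((219,220),(208,157),(353,129),(363,190)): print(onz(c,p,.31))
E
```

```text
[0.59537665 0.17480712 0.31      ]
[0.77583373 0.20533506 0.31      ]
[ 0.85110594 -0.21011182  0.31      ]
[ 0.67586873 -0.23526712  0.31      ]
```

View pics/a.png

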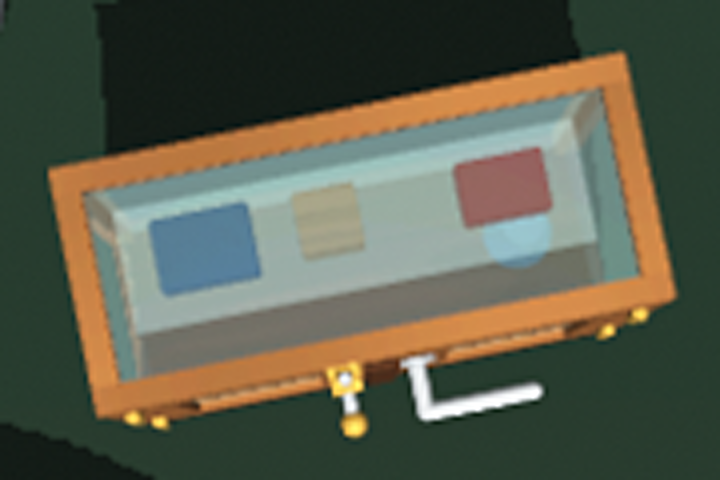

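View pics/b.png

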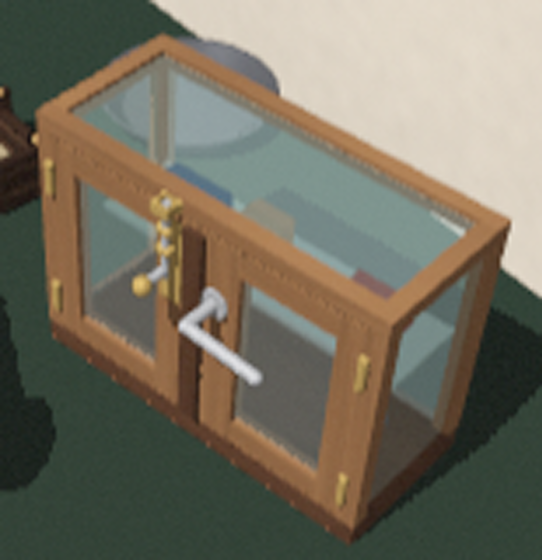

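```bash
cat >> h.py <<'E'
def fit(c,cs,top,side):
    # top/side: list of (local xyz, pixel); solve x,y,yaw
    from scipy.optimize import least_squares
    def W(v,l): 
        k,s=np.cos(v[2]),np.sin(v[2]); return np.array([v[0]+k*l[0]-s*l[1],v[1]+s*l[0]+k*l[1],l[2]])
    r=lambda v:np.concatenate([proj(cc,W(v,l))-p for cc,L in((c,top),(cs,side)) for l,p in L])
    s=least_squares(r,[.72,-.02,-.17]); return s.x,s.fun.reshape(-1,2).round(1),W
E
python3 - <<'E'
from h import *
c=cam(optics.grab_frame("top"));cs=cam(optics.grab_frame("side"))
T=lambda x,y:(x/4+195-.4,y/4+115-.4); S=lambda x,y:(x/3.5+230-.4,y/3.5+115-.4)
le=(-.132,-.026-.085+.0,.21)
top=[((.09,.21,.31),T(50,170)),((.09,-.21,.31),T(626,53)),((-.09,-.21,.31),T(676,298)),((-.09,.21,.31),T(98,416)),((-.13,.034,.225),T(354,425))]
side=[((.09,.21,.31),S(164,36)),((.09,-.21,.31),S(508,222)),((-.09,-.21,.31),S(388,322)),((-.09,.21,.31),S(38,110)),((-.13,.034,.225),S(141,284))]
v,res,W=fit(c,cs,top,side); print(v,np.degrees(v[2]));print(res.tolist())
print("knob tri",tri(c,T(354,425),cs,S(141,284)),W(v,(-.13,.034,.225)))
print("lever end",tri(c,T(538,391),cs,S(257,379)),W(v,le))
print("lever corner",tri(c,T(424,414),cs,S(184,324)),W(v,(-.132,-.026,.21)))
for n,l in dict(h1=(-.093,-.192,.16),h2=(-.093,.192,.16)).items(): print(n,W(v,l))
E
```

```text
[ 0.72681401 -0.01496973  0.18658931] 10.690779920483463
[[-0.1, -0.2], [-0.0, 0.1], [0.4, 0.4], [-0.1, -0.0], [-0.4, -0.1], [-0.3, -0.8], [1.0, -0.5], [0.7, 1.0], [-0.9, -0.1], [-0.4, -0.3]]
knob tri [ 0.59276    -0.0071577   0.22458904] [ 0.59276317 -0.00567599  0.225     ]
lever end [ 0.61749817 -0.14936378  0.2046604 ] [ 0.61769662 -0.14853019  0.21      ]
lever corner [ 0.60134058 -0.06137711  0.21132275] [ 0.6019284  -0.06500556  0.21      ]
h1 [ 0.67104587 -0.22088941  0.16      ]
h2 [0.59981061 0.15644537 0.16      ]
```

```bash
cat >> h.py <<'E'
V=(0.7268,-0.0150,0.1866)
def L2W(l,o=0):
    k,s=np.cos(V[2]),np.sin(V[2]); return np.array([V[0]+k*l[0]-s*l[1],V[1]+s*l[0]+k*l[1],l[2]])
def W2L(p):
    k,s=np.cos(V[2]),np.sin(V[2]); a,b=p[0]-V[0],p[1]-V[1]; return np.array([k*a+s*b,-s*a+k*b,p[2]])
def pose(l,tilt,dyaw=0,ahead=.084):
    t=np.radians(tilt);s,c=np.sin(t),np.cos(t)
    R=Ro.from_euler('z',V[2]+np.radians(dyaw)).as_matrix()@np.array([[-c,0,s],[0,1,0],[-s,0,-c]])
    return L2W(l)-R[:,2]*ahead,R
def inc(*targets):
    "targets: (l,tilt,dyaw,ahead)"
    o=manip.get_obs();R0=Ro.from_rotvec(o["tcp_rot"]).as_matrix()
    for t in targets:
        p,R=pose(*t); print(t,"->",(R0.T@(p-o["eef_pos"])/.03).round(2),(np.degrees(Ro.from_matrix(R0.T@R).as_rotvec())/5).round(2))
def st():
    o=manip.get_obs();R=Ro.from_rotvec(o["tcp_rot"]).as_matrix()
    print("t",round(o["time"],2),"tip",W2L(o["eef_pos"]+R[:,2]*.084).round(4),"grasp",W2L(o["eef_pos"]+R[:,2]*.065).round(4),"z",R[:,2].round(3),"F",o["force"].round(1),"w",round(o["gripper_width"],4),"q",o["qpos"].round(2))
E
python3 -c "
from h import *
st(); inc(((-.25,-.10,.29),45,0,.084))"
```

```text
t 0.35 tip [-0.3525  0.6303  0.2185] grasp [-0.3525  0.6303  0.2375] z [-0. -0. -1.] F [0.9 0.5 0.2] w 0.0929 q [ 1.03  0.13  1.49 -0.    1.52 -0.09]
((-0.25, -0.1, 0.29), 45, 0, 0.084) -> [-15.71 -18.65  -1.56] [-2.89 -8.68 -6.96]
```

>>> {"method": "apply_moves", "body": {
  "increments": [1, -15.7, -18.65, -1.56, -2.89, -8.68, -6.96, 1, -15.7, -18.65, -1.56, -2.89, -8.68, -6.96, 1, -15.7, -18.65, -1.56, -2.89, -8.68, -6.96, 1, -15.7, -18.65, -1.56, -2.89, -8.68, -6.96, 1, -15.7, -18.65, -1.56, -2.89, -8.68, -6.96, 1, -15.7, -18.65, -1.56, -2.89, -8.68, -6.96, 1, -15.7, -18.65, -1.56, -2.89, -8.68, -6.96, 1, -15.7, -18.65, -1.56, -2.89, -8.68, -6.96, 1, -15.7, -18.65, -1.56, -2.89, -8.68, -6.96, 1, -15.7, -18.65, -1.56, -2.89, -8.68, -6.96, 1, -15.7, -18.65, -1.56, -2.89, -8.68, -6.96, 1, -15.7, -18.65, -1.56, -2.89, -8.68, -6.96, 1, -15.7, -18.65, -1.56, -2.89, -8.68, -6.96, 1, -15.7, -18.65, -1.56, -2.89, -8.68, -6.96, 1, -15.7, -18.65, -1.56, -2.89, -8.68, -6.96, 1, -15.7, -18.65, -1.56, -2.89, -8.68, -6.96, 1, -15.7, -18.65, -1.56, -2.89, -8.68, -6.96, 1, -15.7, -18.65, -1.56, -2.89, -8.68, -6.96, 1, -15.7, -18.65, -1.56, -2.89, -8.68, -6.96, 1, -15.7, -18.65, -1.56, -2.89, -8.68, -6.96]
}}

```text
time: 2.02
eef_pos: [0.4458, -0.1474, 0.3512]
tcp_rot: [-0.203, 2.354, 0.088]
force: [0.9, -1.1, 0.1]
gripper_width: 0.0007
```

```bash
python3 - <<'E'
from h import *
st(); o=manip.get_obs(); f=optics.grab_frame("wrist"); c=cam(f,o); im=f["color"].copy()
for l in ((-.132,-.025,.21),(-.132,-.11,.21),(-.13,.034,.225),(-.09,-.21,.31),(-.09,.21,.31)):
    cv2.drawMarker(im,tuple(int(v) for v in proj(c,L2W(l))),(255,0,255),0,12,1)
cv2.imwrite("pics/w1.png",im)
E
```

```text
t 2.02 tip [-0.2416 -0.0785  0.2916] grasp [-0.2549 -0.0784  0.3051] z [ 0.693  0.124 -0.71 ] F [ 0.9 -1.1  0.1] w 0.0007 q [-0.82 -0.77  2.27  0.68  1.23 -2.66]
```

View pics/w1.png

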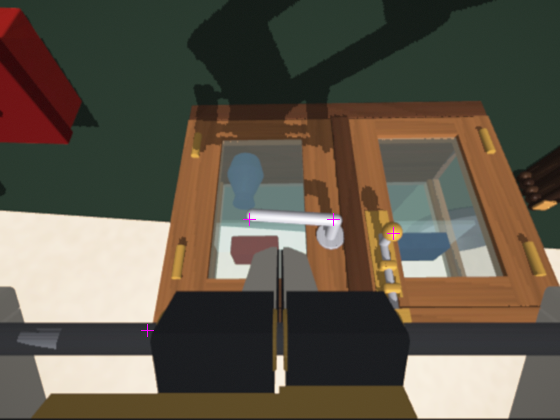

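```bash
sed -i 's/\[\[-c,0,s\],\[0,1,0\],\[-s,0,-c\]\]/[[c,0,s],[0,-1,0],[s,0,-c]]/' h.py; grep -c "0,-1,0" h.py
```

```text
1
```

>>> {"method": "apply_moves", "body": {
  "increments": [1, 0, 0, 0, 0, 0, 18, 1, 0, 0, 0, 0, 0, 18, 1, 0, 0, 0, 0, 0, 18, 1, 0, 0, 0, 0, 0, 18, 1, 0, 0, 0, 0, 0, 18, 1, 0, 0, 0, 0, 0, 18, 1, 0, 0, 0, 0, 0, 18, 1, 0, 0, 0, 0, 0, 18, 1, 0, 0, 0, 0, 0, 18, 1, 0, 0, 0, 0, 0, 18, 1, 0, 0, 0, 0, 0, 18, 1, 0, 0, 0, 0, 0, 18, 1, 0, 0, 0, 0, 0, 18, 1, 0, 0, 0, 0, 0, 18]
}}

```text
time: 3.23
eef_pos: [0.4452, -0.153, 0.3524]
tcp_rot: [1.646, 1.917, 0.797]
force: [-0.7, -0.5, 0.2]
gripper_width: 0.0004
```

```bash
python3 -c "
from h import *
st(); inc(((-.22,-.10,.27),40,0,.084))"
```

```text
t 3.23 tip [-0.2433 -0.0846  0.2926] grasp [-0.2566 -0.0843  0.3062] z [ 0.694  0.116 -0.711] F [-0.7 -0.5  0.2] w 0.0004 q [-0.83 -0.76  2.27  0.68  1.23 -1.08]
((-0.22, -0.1, 0.27), 40, 0, 0.084) -> [-0.53  0.26  1.1 ] [ 0.85 -0.61 17.66]
```

>>> {"method": "apply_moves", "body": {
  "increments": [1, -0.53, 0.26, 1.1, 0.85, -0.61, 17.66, 1, -0.53, 0.26, 1.1, 0.85, -0.61, 17.66, 1, -0.53, 0.26, 1.1, 0.85, -0.61, 17.66, 1, -0.53, 0.26, 1.1, 0.85, -0.61, 17.66, 1, -0.53, 0.26, 1.1, 0.85, -0.61, 17.66, 1, -0.53, 0.26, 1.1, 0.85, -0.61, 17.66, 1, -0.53, 0.26, 1.1, 0.85, -0.61, 17.66, 1, -0.53, 0.26, 1.1, 0.85, -0.61, 17.66, 1, -0.53, 0.26, 1.1, 0.85, -0.61, 17.66, 1, -0.53, 0.26, 1.1, 0.85, -0.61, 17.66, 1, -0.53, 0.26, 1.1, 0.85, -0.61, 17.66, 1, -0.53, 0.26, 1.1, 0.85, -0.61, 17.66, 1, -0.53, 0.26, 1.1, 0.85, -0.61, 17.66, 1, -0.53, 0.26, 1.1, 0.85, -0.61, 17.66, 1, -0.53, 0.26, 1.1, 0.85, -0.61, 17.66]
}}

```text
time: 4.48
eef_pos: [0.4761, -0.1639, 0.3342]
tcp_rot: [-2.882, -0.276, -1.05]
force: [-0.5, -1.1, -0.6]
gripper_width: 0.0005
```

```bash
python3 -c "
from h import *
st(); inc(((-.133,-.096,.235),40,0,.084))"
```

```text
t 4.48 tip [-0.22   -0.0998  0.2699] grasp [-0.2322 -0.0998  0.2845] z [ 0.632  0.119 -0.766] F [-0.5 -1.1 -0.6] w 0.0005 q [-0.75 -0.59  2.17  0.6   1.17  0.51]
((-0.133, -0.096, 0.235), 40, 0, 0.084) -> [ 1.47 -0.12  2.76] [ 0.   -0.    0.05]
```

>>> {"method": "apply_moves", "body": {
  "increments": [1, 1.47, -0.12, 2.76, 0, 0, 0, 1, 1.47, -0.12, 2.76, 0, 0, 0, 1, 1.47, -0.12, 2.76, 0, 0, 0, 1, 1.47, -0.12, 2.76, 0, 0, 0, 1, 1.2, -0.12, 3.1, 0, 0, 0, 1, 1.05, -0.12, 3.3, 0, 0, 0, 1, 0.9, -0.12, 3.5, 0, 0, 0, 1, 0.75, -0.12, 3.65, 0, 0, 0, 1, 0.6, -0.12, 3.85, 0, 0, 0, 1, 0.42, -0.12, 4.0, 0, 0, 0, 1, 0.42, -0.12, 4.0, 0, 0, 0]
}}

```text
time: 5.4
eef_pos: [0.5598, -0.1443, 0.2486]
tcp_rot: [-2.882, -0.275, -1.048]
force: [0.3, 0.3, -0.6]
gripper_width: 0.0002
```

```bash
python3 - <<'E'
from h import *
st(); inc(((-.131,-.0785,.161),40,0,.084),((-.131,-.055,.150),40,0,.084))
o=manip.get_obs(); f=optics.grab_frame("wrist"); cv2.imwrite("pics/w2.png",f["color"])
E
```

```text
t 5.4 tip [-0.1341 -0.096   0.1842] grasp [-0.1463 -0.096   0.1988] z [ 0.631  0.119 -0.767] F [ 0.3  0.3 -0.6] w 0.0002 q [-0.57 -0.3   2.12  0.61  0.87  0.52]
((-0.131, -0.0785, 0.161), 40, 0, 0.084) -> [-0.42 -0.59  0.66] [-0.    0.01  0.04]
((-0.131, -0.055, 0.15), 40, 0, 0.084) -> [-0.65 -1.37  0.94] [-0.    0.01  0.04]
```

View pics/w2.png

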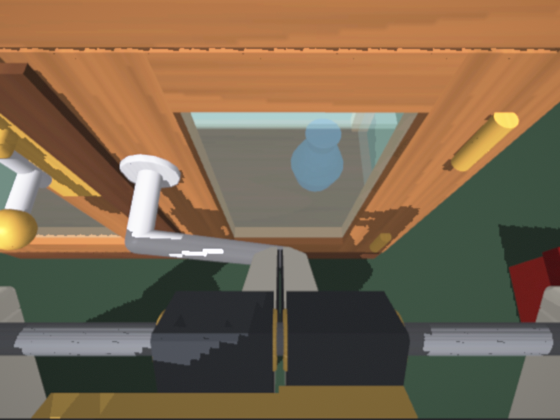

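>>> {"method": "apply_moves", "body": {
  "increments": [1, -0.15, -0.15, 0.25, 0, 0, 0, 1, -0.3, -0.35, 0.45, 0, 0, 0, 1, -0.42, -0.6, 0.66, 0, 0, 0, 1, -0.5, -0.85, 0.76, 0, 0, 0, 1, -0.58, -1.1, 0.86, 0, 0, 0, 1, -0.65, -1.37, 0.94, 0, 0, 0, 1, -0.65, -1.37, 0.94, 0, 0, 0, 1, -0.65, -1.37, 0.94, 0, 0, 0]
}}

```text
time: 6.12
eef_pos: [0.5554, -0.1022, 0.2151]
tcp_rot: [-2.881, -0.277, -1.048]
force: [-0.1, -0.4, 0.6]
gripper_width: 0.0003
```

```bash
python3 - <<'E'
from h import *
st()
o=manip.get_obs(); f=optics.grab_frame("wrist"); cv2.imwrite("pics/w3.png",f["color"])
E
```

```text
t 6.12 tip [-0.1307 -0.0537  0.1507] grasp [-0.1429 -0.0538  0.1653] z [ 0.631  0.121 -0.766] F [-0.1 -0.4  0.6] w 0.0003 q [-0.49 -0.32  2.2   0.61  0.78  0.56]
```

View pics/w3.png

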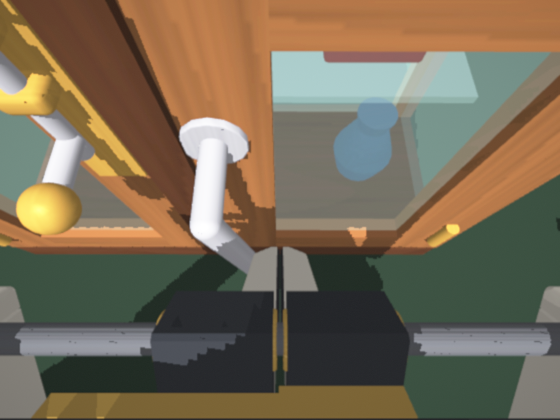

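```bash
python3 - <<'E'
from h import *
o=manip.get_obs(); f=optics.grab_frame("wrist"); c=cam(f,o)
for p in ((207,225),(232,248),(246,262),(247,250)):
    O,d=ray(c,p);O=W2L(O);d=W2L(d+np.array([V[0],V[1],0]));print(p,O+d*(-.132-O[0])/d[0])
for l in ((-.132,-.025,.21),(-.132,-.025,.125)):print(proj(c,L2W(l)))
E
```

```text
(207, 225) [-0.132      -0.02564072  0.21580605]
(232, 248) [-0.132      -0.03095636  0.18317684]
(246, 262) [-0.132      -0.03500474  0.15403301]
(247, 250) [-0.132      -0.0379196   0.17969491]
[208.40784364 229.86478588]
[234.92843609 272.1963968 ]
```

>>> {"method": "apply_moves", "body": {
  "increments": [1, -0.05, -0.15, 0.05, 0, 0, 0, 1, -0.1, -0.3, 0.1, 0, 0, 0, 1, -0.1, -0.38, 0.1, 0, 0, 0, 1, -0.1, -0.38, 0.1, 0, 0, 0, 1, -0.1, 0, 0.1, 0, 0, 0, 1, -0.1, 0.4, 0, 0, 0, 0, 0.0, -0.1, 0.4, -1, 0, 0, 0, 0.0, 0, 0, -2.0, 0, 0, 0, 0.0, 0, -0.5, -2.5, 0, 0, 0, 0, 0, -0.6, -2.5, 0, 0, 0]
}}

```text
time: 7.05
eef_pos: [0.5047, -0.0939, 0.2763]
tcp_rot: [-2.881, -0.277, -1.055]
force: [-0.3, -0.4, 1.0]
gripper_width: 0.0226
```

```bash
python3 - <<'E'
from h import *
st()
o=manip.get_obs(); f=optics.grab_frame("wrist"); c=cam(f,o); im=f["color"]
for l in ((-.132,-.025,.21),(-.132,-.025,.125)):cv2.drawMarker(im,tuple(int(v) for v in proj(c,L2W(l))),(255,0,255),0,12,1)
cv2.imwrite("pics/w4.png",im)
inc(((-.172,-.025,.185),48,0,.065),((-.132,-.025,.148),48,0,.065))
E
```

```text
t 7.05 tip [-0.1786 -0.0364  0.2122] grasp [-0.1909 -0.0364  0.2267] z [ 0.634  0.119 -0.764] F [-0.3 -0.4  1. ] w 0.0226 q [-0.53 -0.58  2.27  0.54  0.96  0.64]
((-0.172, -0.025, 0.185), 48, 0, 0.065) -> [-0.68 -0.38  1.44] [0.   1.57 0.07]
((-0.132, -0.025, 0.148), 48, 0, 0.065) -> [-0.46 -0.38  3.25] [0.   1.57 0.07]
```

View pics/w4.png

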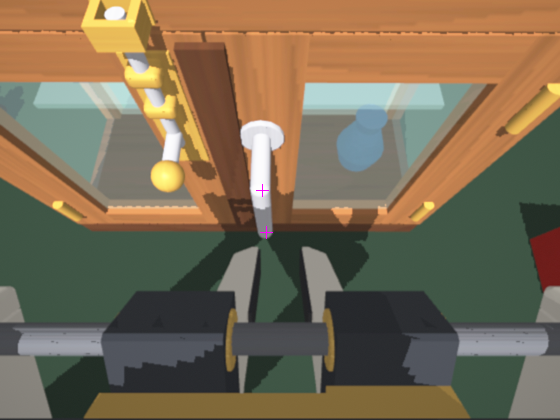

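>>> {"method": "apply_moves", "body": {
  "increments": [0, -0.68, -0.38, 1.44, 0, 1.57, 0.07, 0, -0.68, -0.38, 1.44, 0, 1.57, 0.07, 0, -0.68, -0.38, 1.44, 0, 1.57, 0.07, 0, -0.46, -0.38, 2.3, 0, 1.57, 0.07, 0, -0.46, -0.38, 2.9, 0, 1.57, 0.07, 0, -0.46, -0.38, 3.25, 0, 1.57, 0.07, 0, -0.46, -0.38, 3.25, 0, 1.57, 0.07, 1, -0.46, -0.38, 3.25, 0, 1.57, 0.07, 1, -0.46, -0.38, 3.25, 0, 1.57, 0.07, 1, -0.46, -0.38, 3.25, 0, 1.57, 0.07, 1, -0.46, -0.38, 3.25, 0, 1.57, 0.07, 1, -0.46, -0.38, 3.25, 0, 1.57, 0.07]
}}

```text
time: 8.1
eef_pos: [0.5544, -0.0733, 0.1923]
tcp_rot: [-2.791, -0.261, -1.245]
force: [-0.1, -0.2, 0.7]
gripper_width: 0.0178
```

```bash
cat >> h.py <<'E'
def arc(hinge,r,th,sgn):
    a=np.radians(th)*sgn;k,s=np.cos(a),np.sin(a)
    return hinge[0]+k*r[0]-s*r[1],hinge[1]+s*r[0]+k*r[1]
E
python3 - <<'E'
from h import *
st()
inc(*[((*arc((-.093,-.192),(-.039,.167),th,1),.148),ti,0,.065) for th,ti in ((0,48),(5,46),(10,43),(15,40),(20,37),(25,34),(30,31),(35,28),(40,26))])
E
```

```text
t 8.1 tip [-0.1177 -0.0254  0.1361] grasp [-0.1318 -0.0254  0.1488] z [ 0.731  0.137 -0.668] F [-0.1 -0.2  0.7] w 0.0178 q [-0.47 -0.36  2.34  0.87  0.63  0.33]
((np.float64(-0.132), np.float64(-0.024999999999999994), 0.148), 48, 0, 0.065) -> [-0.02 -0.01  0.01] [ 0.01 -0.01  0.  ]
((np.float64(-0.146406602264437), np.float64(-0.029034559385837155), 0.148), 46, 0, 0.065) -> [-0.27  0.12 -0.34] [ 0.01 -0.41  0.  ]
((np.float64(-0.16040674803785349), np.float64(-0.03430938417597154), 0.148), 43, 0, 0.065) -> [-0.47  0.3  -0.68] [ 0.01 -1.01  0.  ]
((np.float64(-0.17389388775739464), np.float64(-0.0407843297687239), 0.148), 40, 0, 0.065) -> [-0.65  0.52 -1.  ] [ 0.01 -1.61  0.  ]
((np.float64(-0.1867653761460371), np.float64(-0.04841011791845437), 0.148), 37, 0, 0.065) -> [-0.83  0.77 -1.3 ] [ 0.01 -2.21  0.  ]
((np.float64(-0.19892325340512615), np.float64(-0.05712871177276674), 0.148), 34, 0, 0.065) -> [-0.99  1.06 -1.58] [ 0.01 -2.81  0.  ]
((np.float64(-0.2102749907475931), np.float64(-0.06687375756799871), 0.148), 31, 0, 0.065) -> [-1.13  1.39 -1.83] [ 0.01 -3.41  0.  ]
((np.float64(-0.22073419459789537), np.float64(-0.07757108962142917), 0.148), 28, 0, 0.065) -> [-1.26  1.74 -2.05] [ 0.01 -4.01 -0.  ]
((np.float64(-0.23022126409929222), np.float64(-0.08913929477690569), 0.148), 26, 0, 0.065) -> [-1.4   2.13 -2.26] [ 0.01 -4.41 -0.  ]
```

>>> {"method": "apply_moves", "body": {
  "increments": [1, 0, 0, 0, 0, 0, 0, 1, 0, 0, 0, 0, 0, 0, 1, 0, 0, 0, 0, 0, 0, 1, 0, 0, 0, 0, 0, 0, 1, -0.13, 0.06, -0.17, 0, -0.2, 0, 1, -0.27, 0.12, -0.34, 0, -0.41, 0, 1, -0.37, 0.21, -0.51, 0, -0.7, 0, 1, -0.47, 0.3, -0.68, 0, -1.0, 0, 1, -0.56, 0.41, -0.84, 0, -1.3, 0, 1, -0.65, 0.52, -1.0, 0, -1.6, 0, 1, -0.74, 0.64, -1.15, 0, -1.9, 0, 1, -0.83, 0.77, -1.3, 0, -2.2, 0, 1, -0.91, 0.91, -1.44, 0, -2.5, 0, 1, -0.99, 1.06, -1.58, 0, -2.8, 0, 1, -1.06, 1.22, -1.71, 0, -3.1, 0, 1, -1.13, 1.39, -1.83, 0, -3.4, 0, 1, -1.2, 1.56, -1.94, 0, -3.7, 0, 1, -1.26, 1.74, -2.05, 0, -4.0, 0, 1, -1.4, 2.13, -2.26, 0, -4.4, 0, 1, -1.4, 2.13, -2.26, 0, -4.4, 0]
}}

```text
time: 9.77
eef_pos: [0.4884, -0.1518, 0.2064]
tcp_rot: [-3.01, -0.281, -0.691]
force: [-7.3, 2.1, 4.4]
gripper_width: 0.0123
```

```bash
python3 - <<'E'
from h import *
st()
inc(*[((*arc((-.093,-.192),(-.039,.167),th,1),.148),ti,0,.065) for th,ti in ((45,26),(50,26),(55,26),(60,26),(65,26),(70,26),(75,26))])
f=optics.grab_frame("top");cv2.imwrite("pics/t5.png",cv2.resize(f["color"][100:350,190:440],None,fx=2.2,fy=2.2))
E
```

```text
t 9.77 tip [-0.223  -0.0903  0.1308] grasp [-0.2312 -0.0903  0.1479] z [ 0.429  0.08  -0.9  ] F [-7.3  2.1  4.4] w 0.0123 q [-0.58 -0.34  2.16  0.36  1.01  0.66]
((np.float64(-0.2386639969244288), np.float64(-0.1014903320081219), 0.148), 26, 0, 0.065) -> [-0.23  0.38 -0.11] [ 0.01  0.03 -0.  ]
((np.float64(-0.24599813877864438), np.float64(-0.11453020246398807), 0.148), 26, 0, 0.065) -> [-0.45  0.81 -0.22] [ 0.01  0.03 -0.  ]
((np.float64(-0.25216787241395244), np.float64(-0.12815966485664598), 0.148), 26, 0, 0.065) -> [-0.63  1.27 -0.31] [ 0.01  0.03 -0.  ]
((np.float64(-0.2571262424320013), np.float64(-0.1422749907475931), 0.148), 26, 0, 0.065) -> [-0.78  1.74 -0.38] [ 0.01  0.03 -0.  ]
((np.float64(-0.26083551264300786), np.float64(-0.15676875398373255), 0.148), 26, 0, 0.065) -> [-0.89  2.22 -0.43] [ 0.01  0.03 -0.  ]
((np.float64(-0.2632674532609478), np.float64(-0.17153064827526374), 0.148), 26, 0, 0.065) -> [-0.96  2.71 -0.47] [ 0.01  0.03 -0.  ]
((np.float64(-0.2644035557492727), np.float64(-0.1864483266931527), 0.148), 26, 0, 0.065) -> [-1.    3.21 -0.48] [ 0.01  0.03 -0.  ]
```

View pics/t5.png

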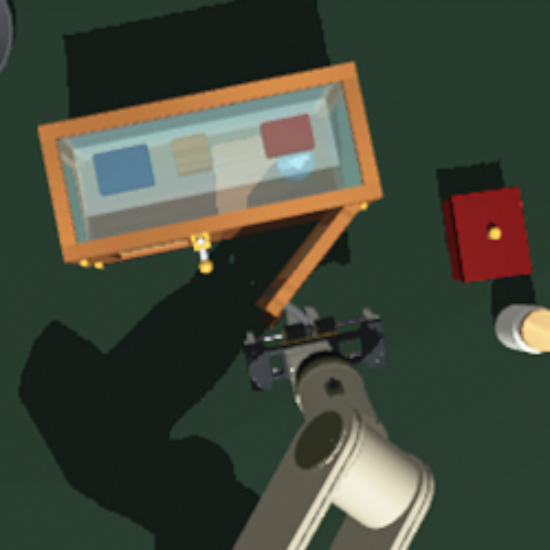

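>>> {"method": "apply_moves", "body": {
  "increments": [0, 0, 0, 0, 0, 0, 0, 0, 0, 0, 0, 0, 0, 0, 0, 0, 0, 0, 0, 0, 0, 0, 0, 0, 0, 0, 0, 0, 0, 0, 0, 0, 0, 0, 0, 0, 0, -0.05, 0, -0.5, 0, 0, 0, 0, -0.1, 0, -1.5, 0, 0, 0, 0, -0.1, 0, -2.5, 0, 0, 0, 0, 0, 0, -3.5, 0, 0, 0, 0, 0, 0, -4.5, 0, 0, 0, 1, 0.5, 0, -6, 0, -2, 0, 1, 0.5, 0, -6.5, 0, -4, 0, 1, 0.5, 0, -6.5, 0, -5.2, 0, 1, 0.5, 0, -6.5, 0, -5.2, 0, 1, 0.5, 0, -6.5, 0, -5.2, 0]
}}

```text
invalid input at $.increments: expected a multiple of 7 numbers
```

```bash
python3 - <<'E'
from h import *
st()
inc(((-.156,-.047,.32),0,0,.084),((-.156,-.047,.245),0,0,.084))
f=optics.grab_frame("top");cv2.imwrite("pics/t6.png",cv2.resize(f["color"][100:350,190:440],None,fx=2.2,fy=2.2))
E
```

```text
t 9.82 tip [-0.2225 -0.0897  0.1308] grasp [-0.2308 -0.0897  0.1479] z [ 0.43   0.08  -0.899] F [-7.6  2.5  2.6] w 0.0122 q [-0.58 -0.34  2.16  0.36  1.01  0.66]
((-0.156, -0.047, 0.32), 0, 0, 0.084) -> [ 5.98 -1.42 -4.42] [ 0.01 -5.19 -0.01]
((-0.156, -0.047, 0.245), 0, 0, 0.084) -> [ 4.88 -1.42 -2.17] [ 0.01 -5.19 -0.01]
```

View pics/t6.png

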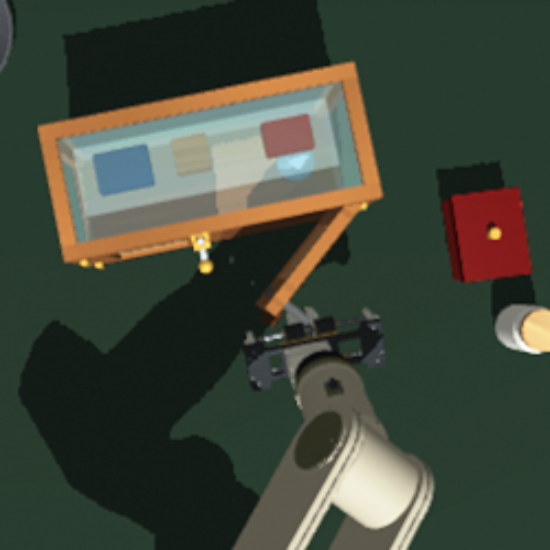

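>>> {"method": "apply_moves", "body": {
  "increments": [0, 0, 0, 0, 0, 0, 0, 0, 0, 0, 0, 0, 0, 0, 0, 0, 0, 0, 0, 0, 0, 0, 0, 0, 0, 0, 0, 0, 0, 0, 0, 0, 0, 0, 0, 0, -0.05, 0, -0.5, 0, 0, 0, 0, -0.1, 0, -1.5, 0, 0, 0, 0, -0.1, 0, -2.5, 0, 0, 0, 0, 0, 0, -3.5, 0, 0, 0, 0, 0, 0, -4.5, 0, 0, 0, 1, 0.5, 0, -6, 0, -2, 0, 1, 0.5, 0, -6.5, 0, -4, 0, 1, 0.5, 0, -6.5, 0, -5.2, 0, 1, 0.5, 0, -6.5, 0, -5.2, 0, 1, 0.5, 0, -6.5, 0, -5.2, 0]
}}

```text
time: 11.12
eef_pos: [0.4191, -0.1638, 0.3882]
tcp_rot: [3.127, 0.294, -0.006]
force: [1.2, -0.1, -0.2]
gripper_width: 0.0178
```

```bash
python3 - <<'E'
from h import *
st()
inc(((-.156,-.047,.335),0,0,.084),((-.156,-.047,.245),0,0,.084))
f=optics.grab_frame("top");c=cam(f);im=f["color"]
# oak pixels outside case front: door top edge
hsv=cv2.cvtColor(im,cv2.COLOR_BGR2HSV);m=cv2.inRange(hsv,(5,110,90),(20,255,255))
ys,xs=np.nonzero(m);P=np.array([W2L(onz(c,p,.288)) for p in zip(xs,ys)])
k=(P[:,0]<-.12)&(P[:,0]>-.32)&(abs(P[:,1])<.25)
Q=P[k][:,:2];print(len(Q),Q.min(0),Q.max(0)); vx,vy,x0,y0=cv2.fitLine(Q.astype(np.float32),cv2.DIST_HUBER,0,.01,.01).ravel();print("theta",np.degrees(np.arctan2(abs(vx),abs(vy))),x0,y0)
E
```

```text
t 11.12 tip [-0.3303 -0.0892  0.3042] grasp [-0.3302 -0.0892  0.3232] z [-0.004 -0.001 -1.   ] F [ 1.2 -0.1 -0.2] w 0.0178 q [-0.48 -0.3   1.74 -0.    1.7   0.9 ]
((-0.156, -0.047, 0.335), 0, 0, 0.084) -> [ 5.8  -1.4  -1.05] [0.   0.05 0.01]
((-0.156, -0.047, 0.245), 0, 0, 0.084) -> [ 5.81 -1.4   1.95] [0.   0.05 0.01]
332 [-0.21242702 -0.1459391 ] [-0.1203301   0.03948203]
theta 38.634537 -0.16202612 -0.08503215
```

>>> {"method": "apply_moves", "body": {
  "increments": [1, 0, 0, -1.05, 0, 0, 0, 1, 1.3, -0.3, -1.05, 0, 0, 0, 1, 2.6, -0.6, -1.05, 0, 0, 0, 1, 4, -1, -1.05, 0, 0, 0, 1, 5.8, -1.4, -1.05, 0, 0, 0, 1, 5.8, -1.4, -1.05, 0, 0, 0, 1, 5.8, -1.4, -1.05, 0, 0, 0, 1, 5.8, -1.4, 0, 0, 0, 0, 1, 5.8, -1.4, 1, 0, 0, 0, 1, 5.8, -1.4, 1.95, 0, 0, 0, 1, 5.8, -1.4, 1.95, 0, 0, 0]
}}

```text
time: 12.08
eef_pos: [0.5788, -0.0899, 0.322]
tcp_rot: [-3.123, -0.293, 0.013]
force: [-1.7, 0.6, -1.6]
gripper_width: 0.0001
```

```bash
python3 - <<'E'
from h import *
st()
inc(*[((*arc((-.093,-.192),(.04,.150),th,1),.245),0,0,.084) for th in (40,50,60,70,80,86)])
E
```

```text
t 12.08 tip [-0.16   -0.0456  0.238 ] grasp [-0.1598 -0.0457  0.257 ] z [-0.009  0.004 -1.   ] F [-1.7  0.6 -1.6] w 0.0001 q [-0.24  0.09  1.49  0.    1.56  1.14]
((np.float64(-0.15877636372822176), np.float64(-0.05138182914469175), 0.245), 0, 0, 0.084) -> [ 0.02  0.17 -0.23] [-0.07  0.09  0.01]
((np.float64(-0.1821951620803851), np.float64(-0.06494008082225998), 0.245), 0, 0, 0.084) -> [-0.76  0.63 -0.23] [-0.07  0.09  0.01]
((np.float64(-0.20290381056766577), np.float64(-0.08235898384862245), 0.245), 0, 0, 0.084) -> [-1.46  1.21 -0.23] [-0.07  0.09  0.01]
((np.float64(-0.2202730873848595), np.float64(-0.10310927366971334), 0.245), 0, 0, 0.084) -> [-2.03  1.9  -0.23] [-0.07  0.09  0.01]
((np.float64(-0.23377523584515397), np.float64(-0.12656046322947212), 0.245), 0, 0, 0.084) -> [-2.49  2.68 -0.23] [-0.07  0.09  0.01]
((np.float64(-0.2398443485892086), np.float64(-0.14163396692798824), 0.245), 0, 0, 0.084) -> [-2.69  3.18 -0.23] [-0.07  0.09  0.01]
```

>>> {"method": "apply_moves", "body": {
  "increments": [1, -0.1, 0.17, -0.23, 0, 0, 0, 1, -0.38, 0.4, -0.23, 0, 0, 0, 1, -0.76, 0.63, -0.23, 0, 0, 0, 1, -1.1, 0.9, -0.23, 0, 0, 0, 1, -1.46, 1.21, -0.23, 0, 0, 0, 1, -1.75, 1.55, -0.23, 0, 0, 0, 1, -2.03, 1.9, -0.23, 0, 0, 0, 1, -2.27, 2.28, -0.23, 0, 0, 0, 1, -2.49, 2.68, -0.23, 0, 0, 0, 1, -2.6, 2.92, -0.23, 0, 0, 0, 1, -2.69, 3.18, -0.23, 0, 0, 0, 1, -2.69, 3.18, -0.23, 0, 0, 0, 1, -2.69, 3.18, -0.23, 0, 0, 0]
}}

```text
time: 13.17
eef_pos: [0.5171, -0.199, 0.3286]
tcp_rot: [-3.122, -0.292, 0.015]
force: [-1.1, -0.3, 0.3]
gripper_width: 0.0004
```

```bash
cat >> h.py <<'E'
def doors(f):
    c=cam(f);hsv=cv2.cvtColor(f["color"],cv2.COLOR_BGR2HSV);m=cv2.inRange(hsv,(5,110,90),(20,255,255))
    ys,xs=np.nonzero(m);P=np.array([W2L(onz(c,p,.288)) for p in zip(xs,ys)])
    for n,a,b in(("R",-.28,-.06),("L",.06,.28)):
        k=(P[:,0]<-.125)&(P[:,0]>-.32)&(P[:,1]>a)&(P[:,1]<b);Q=P[k][:,:2].astype(np.float32)
        if len(Q)>20:
            vx,vy,x0,y0=cv2.fitLine(Q,cv2.DIST_HUBER,0,.01,.01).ravel();print(n,len(Q),"theta",round(np.degrees(np.arctan2(abs(vx),abs(vy))),1),"dir",vx,vy,"ctr",x0,y0,Q.min(0),Q.max(0))
E
python3 - <<'E'
from h import *
st()
f=optics.grab_frame("top");doors(f)
cv2.imwrite("pics/t7.png",cv2.resize(f["color"][100:350,190:440],None,fx=2.2,fy=2.2))
E
```

```text
t 13.17 tip [-0.241  -0.1414  0.2446] grasp [-0.2408 -0.1415  0.2636] z [-0.01   0.005 -1.   ] F [-1.1 -0.3  0.3] w 0.0004 q [-0.46  0.01  1.57 -0.    1.58  0.92]
R 157 theta 47.7 dir 0.7398609 -0.6727599 ctr -0.15264818 -0.16000105 [-0.20404848 -0.18379924] [-0.12545444 -0.13179632]
```

```bash
python3 - <<'E'
from h import *
inc(((-.24,-.10,.245),0,0,.084),((-.24,-.06,.34),0,0,.084),((-.20,.034,.29),42,0,.065))
E
```

```text
((-0.24, -0.1, 0.245), 0, 0, 0.084) -> [ 0.   -1.38 -0.01] [-0.08  0.1   0.  ]
((-0.24, -0.06, 0.34), 0, 0, 0.084) -> [-0.02 -2.74 -3.17] [-0.08  0.1   0.  ]
((-0.2, 0.034, 0.29), 42, 0, 0.065) -> [-0.11 -5.85 -0.29] [-0.08  8.5  -0.03]
```

>>> {"method": "apply_moves", "body": {
  "increments": [1, 0, -1.38, 0, 0, 0, 0, 1, 0, -1.38, 0, 0, 0, 0, 0, 0, -2.74, -1.2, 0, 0, 0, 0, 0, -2.74, -2.4, 0, 0, 0, 0, 0, -2.74, -3.1, 0, 0, 0, 0, 0, -4, -3.1, 0, 1, 0, 0, 0, -5.5, -2.5, 0, 2, 0, 0, -0.11, -5.85, -1.5, 0, 4, 0, 0, -0.11, -5.85, -0.29, 0, 6, 0, 0, -0.11, -5.85, -0.29, 0, 8.5, 0, 0, -0.11, -5.85, -0.29, 0, 8.5, 0, 0, -0.11, -5.85, -0.29, 0, 8.5, 0, 0, -0.11, -5.85, -0.29, 0, 8.5, 0, 0, -0.11, -5.85, -0.29, 0, 8.5, 0]
}}

```text
time: 14.38
eef_pos: [0.4807, -0.0267, 0.3381]
tcp_rot: [-2.856, -0.263, -1.092]
force: [0.9, -0.4, -0.3]
gripper_width: 0.0465
```

```bash
python3 - <<'E'
from h import *
st()
doors(optics.grab_frame("top"))
o=manip.get_obs(); f=optics.grab_frame("wrist"); c=cam(f,o); im=f["color"]
for n,th in (("80",80),("90",90)):
  for r in((-.0,.189),):
    x,y=arc((-.093,-.192),r,th,1);cv2.drawMarker(im,tuple(int(v) for v in proj(c,L2W((x,y,.288)))),(255,0,255) if th==80 else (255,255,0),0,12,1)
cv2.drawMarker(im,tuple(int(v) for v in proj(c,L2W((-.13,.034,.225)))),(255,0,255),0,12,1)
cv2.imwrite("pics/w7.png",im)
inc(((-.13,.034,.225),42,0,.065))
E
```

```text
t 14.38 tip [-0.1879  0.0346  0.2755] grasp [-0.2006  0.0345  0.2897] z [ 0.655  0.129 -0.745] F [ 0.9 -0.4 -0.3] w 0.0465 q [-0.39 -0.8   2.29  0.44  1.05  0.89]
R 497 theta 89.6 dir 0.9999771 -0.0067644245 ctr -0.18913762 -0.1691722 [-0.29572052 -0.1872189 ] [-0.12545444 -0.13179632]
((-0.13, 0.034, 0.225), 42, 0, 0.065) -> [0.25 0.02 3.19] [-0.06  0.02 -0.04]
```

View pics/w7.png

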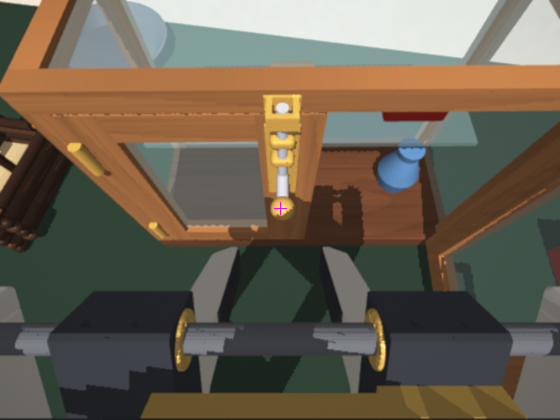

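>>> {"method": "apply_moves", "body": {
  "increments": [0, 0.25, 0, 1, 0, 0, 0, 0, 0.25, 0, 2, 0, 0, 0, 0, 0.25, 0, 2.7, 0, 0, 0, 0, 0.25, 0.02, 3.19, 0, 0, 0, 0, 0.25, 0.02, 3.19, 0, 0, 0, 0, 0.25, 0.02, 3.19, 0, 0, 0, 1, 0.25, 0.02, 3.19, 0, 0, 0, 1, 0.25, 0.02, 3.19, 0, 0, 0, 1, 0.25, 0.02, 3.19, 0, 0, 0, 1, 0.25, 0.02, 3.19, 0, 0, 0, 1, 0.25, 0.02, 3.19, 0, 0, 0, 1, 0.25, 0.02, 3.19, 0, 0, 0, 1, 0.25, 0.02, 3.19, 0, 0, 0, 1, 0.25, 0.02, 3.19, 0, 0, 0, 1, 0.25, 0.02, 3.19, 0, 0, 0]
}}

```text
time: 15.73
eef_pos: [0.5503, -0.0151, 0.2744]
tcp_rot: [-2.857, -0.264, -1.097]
force: [-0.4, -5.1, 1.3]
gripper_width: 0.0186
```

```bash
python3 - <<'E'
from h import *
st()
H=(-.093,.192);r=(-.037,-.158)
inc(((-.13,.034,.212),42,0,.065),((-.13,.034,.2),42,0,.065),*[((*arc(H,r,th,-1),.2),ti,0,.065) for th,ti in ((5,41),(10,39),(15,36),(20,33),(25,30),(30,27),(35,24),(40,22))])
E
```

```text
t 15.73 tip [-0.1173  0.0329  0.212 ] grasp [-0.13    0.0328  0.2261] z [ 0.657  0.126 -0.743] F [-0.4 -5.1  1.3] w 0.0186 q [-0.29 -0.51  2.24  0.45  0.79  0.88]
((-0.13, 0.034, 0.212), 42, 0, 0.065) -> [-0.32 -0.04  0.35] [-0.03 -0.   -0.03]
((-0.13, 0.034, 0.2), 42, 0, 0.065) -> [-0.58 -0.04  0.65] [-0.03 -0.   -0.03]
((np.float64(-0.14362981118352458), np.float64(0.037826000183167535), 0.2), 41, 0, 0.065) -> [-0.88 -0.17  0.34] [-0.03 -0.2  -0.03]
((np.float64(-0.15687429893282667), np.float64(0.042825357597747554), 0.2), 39, 0, 0.065) -> [-1.14 -0.33  0.05] [-0.03 -0.6  -0.03]
((np.float64(-0.16963266469889382), np.float64(0.04896002411512049), 0.2), 36, 0, 0.065) -> [-1.34 -0.54 -0.23] [-0.03 -1.2  -0.03]
((np.float64(-0.18180780961453427), np.float64(0.05618331121887621), 0.2), 33, 0, 0.065) -> [-1.53 -0.78 -0.48] [-0.03 -1.8  -0.03]
((np.float64(-0.19330707347538656), np.float64(0.06444024533261519), 0.2), 30, 0, 0.065) -> [-1.7  -1.06 -0.72] [-0.03 -2.4  -0.03]
((np.float64(-0.20404293994002423), np.float64(0.07366798620205867), 0.2), 27, 0, 0.065) -> [-1.86 -1.36 -0.93] [-0.03 -3.   -0.03]
((np.float64(-0.21393370258215796), np.float64(0.083796305147328), 0.2), 24, 0, 0.065) -> [-2.   -1.7  -1.12] [-0.03 -3.6  -0.03]
((np.float64(-0.2229040867258754), np.float64(0.09474811954560342), 0.2), 22, 0, 0.065) -> [-2.15 -2.07 -1.29] [-0.03 -4.   -0.03]
```

>>> {"method": "apply_moves", "body": {
  "increments": [1, -0.1, -0.04, 0.1, 0, 0, 0, 1, -0.2, -0.04, 0.22, 0, 0, 0, 1, -0.32, -0.04, 0.35, 0, 0, 0, 1, -0.44, -0.04, 0.5, 0, 0, 0, 1, -0.58, -0.04, 0.65, 0, 0, 0, 1, -0.58, -0.04, 0.65, 0, 0, 0]
}}

```text
time: 16.23
eef_pos: [0.5506, -0.0147, 0.2493]
tcp_rot: [-2.857, -0.263, -1.101]
force: [-0.6, -4.8, 0.6]
gripper_width: 0.0184
```

```bash
python3 - <<'E'
from h import *
st()
H=(-.093,.192);r=(-.037,-.158)
inc(*[((*arc(H,r,th,-1),.2),ti,0,.065) for th,ti in ((5,41),(10,39),(15,36),(20,33),(25,30),(30,27),(35,24),(40,22))])
E
```

```text
t 16.23 tip [-0.1167  0.033   0.187 ] grasp [-0.1294  0.033   0.2011] z [ 0.659  0.125 -0.741] F [-0.6 -4.8  0.6] w 0.0184 q [-0.28 -0.48  2.27  0.47  0.73  0.85]
((np.float64(-0.14362981118352458), np.float64(0.037826000183167535), 0.2), 41, 0, 0.065) -> [-0.33 -0.16 -0.29] [-0.   -0.23 -0.03]
((np.float64(-0.15687429893282667), np.float64(0.042825357597747554), 0.2), 39, 0, 0.065) -> [-0.58 -0.33 -0.58] [-0.   -0.63 -0.03]
((np.float64(-0.16963266469889382), np.float64(0.04896002411512049), 0.2), 36, 0, 0.065) -> [-0.79 -0.53 -0.86] [-0.   -1.23 -0.03]
((np.float64(-0.18180780961453427), np.float64(0.05618331121887621), 0.2), 33, 0, 0.065) -> [-0.98 -0.77 -1.12] [-0.   -1.83 -0.03]
((np.float64(-0.19330707347538656), np.float64(0.06444024533261519), 0.2), 30, 0, 0.065) -> [-1.15 -1.05 -1.35] [-0.   -2.43 -0.03]
((np.float64(-0.20404293994002423), np.float64(0.07366798620205867), 0.2), 27, 0, 0.065) -> [-1.31 -1.35 -1.57] [-0.01 -3.03 -0.03]
((np.float64(-0.21393370258215796), np.float64(0.083796305147328), 0.2), 24, 0, 0.065) -> [-1.44 -1.69 -1.75] [-0.01 -3.63 -0.03]
((np.float64(-0.2229040867258754), np.float64(0.09474811954560342), 0.2), 22, 0, 0.065) -> [-1.59 -2.06 -1.93] [-0.01 -4.03 -0.03]
```

```bash
python3 - <<'E'
from h import *
H=(-.093,.192);r=(-.037,-.158)
inc(*[((*arc(H,r,th,-1),.2),ti,-th*.55,.065) for th,ti in ((5,41),(10,39),(15,36),(20,33),(25,30),(30,27),(35,24),(40,22))])
E
```

```text
((np.float64(-0.14362981118352458), np.float64(0.037826000183167535), 0.2), 41, -2.75, 0.065) -> [-0.33 -0.23 -0.29] [-0.37 -0.23  0.38]
((np.float64(-0.15687429893282667), np.float64(0.042825357597747554), 0.2), 39, -5.5, 0.065) -> [-0.58 -0.46 -0.58] [-0.72 -0.63  0.8 ]
((np.float64(-0.16963266469889382), np.float64(0.04896002411512049), 0.2), 36, -8.25, 0.065) -> [-0.78 -0.71 -0.85] [-1.04 -1.23  1.25]
((np.float64(-0.18180780961453427), np.float64(0.05618331121887621), 0.2), 33, -11.0, 0.065) -> [-0.96 -1.   -1.1 ] [-1.35 -1.82  1.71]
((np.float64(-0.19330707347538656), np.float64(0.06444024533261519), 0.2), 30, -13.750000000000002, 0.065) -> [-1.13 -1.3  -1.33] [-1.63 -2.42  2.19]
((np.float64(-0.20404293994002423), np.float64(0.07366798620205867), 0.2), 27, -16.5, 0.065) -> [-1.28 -1.63 -1.54] [-1.88 -3.01  2.69]
((np.float64(-0.21393370258215796), np.float64(0.083796305147328), 0.2), 24, -19.25, 0.065) -> [-1.41 -1.98 -1.72] [-2.12 -3.59  3.21]
((np.float64(-0.2229040867258754), np.float64(0.09474811954560342), 0.2), 22, -22.0, 0.065) -> [-1.55 -2.36 -1.89] [-2.36 -3.98  3.71]
```

>>> {"method": "apply_moves", "body": {
  "increments": [1, -0.17, -0.12, -0.15, -0.18, -0.12, 0.19, 1, -0.33, -0.23, -0.29, -0.37, -0.23, 0.38, 1, -0.46, -0.35, -0.44, -0.55, -0.43, 0.6, 1, -0.58, -0.46, -0.58, -0.72, -0.63, 0.8, 1, -0.68, -0.58, -0.72, -0.88, -0.93, 1.02, 1, -0.78, -0.71, -0.85, -1.04, -1.23, 1.25, 1, -0.87, -0.85, -0.98, -1.2, -1.52, 1.48, 1, -0.96, -1.0, -1.1, -1.35, -1.82, 1.71, 1, -1.05, -1.15, -1.22, -1.5, -2.12, 1.95, 1, -1.13, -1.3, -1.33, -1.63, -2.42, 2.19, 1, -1.21, -1.46, -1.44, -1.76, -2.71, 2.44, 1, -1.28, -1.63, -1.54, -1.88, -3.01, 2.69, 1, -1.35, -1.8, -1.63, -2.0, -3.3, 2.95, 1, -1.41, -1.98, -1.72, -2.12, -3.59, 3.21, 1, -1.55, -2.36, -1.89, -2.36, -3.98, 3.71, 1, -1.55, -2.36, -1.89, -2.36, -3.98, 3.71]
}}

```text
time: 17.57
eef_pos: [0.4657, 0.0418, 0.261]
tcp_rot: [3.031, -0.304, 0.586]
force: [-10.0, -9.2, 7.4]
gripper_width: 0.0184
```

```bash
python3 - <<'E'
from h import *
st()
doors(optics.grab_frame("top"))
E
```

```text
t 17.57 tip [-0.2171  0.0924  0.1831] grasp [-0.2236  0.0951  0.2007] z [ 0.365 -0.075 -0.928] F [-10.   -9.2   7.4] w 0.0184 q [ 0.04 -0.53  2.18 -0.1   1.12  1.83]
R 501 theta 89.5 dir 0.9999577 0.0091989655 ctr -0.20377661 -0.1717155 [-0.29572052 -0.1872189 ] [-0.12545444 -0.13179632]
L 228 theta 46.0 dir 0.71913975 0.6948654 ctr -0.16594715 0.09188053 [-0.22695649  0.0610027 ] [-0.12522784  0.15000372]
```

>>> {"method": "apply_moves", "body": {
  "increments": [0, 0, 0, 0, 0, 0, 0, 0, 0, 0, 0, 0, 0, 0, 0, 0, 0, 0, 0, 0, 0, 0, 0, 0, 0, 0, 0, 0, 0, 0, 0, 0, 0, 0, 0, 0, 0, 0, -0.5, 0, 0, 0, 0, 0, 0, -1.5, 0, 0, 0, 0, 0, 0, -2.5, 0, 0, 0, 0, 0, 0, -3.5, 0, 0, 0, 1, 0, 0, -4.5, 0, 0, 0, 1, 0.5, 0, -5.2, 0, -2, 0, 1, 0.5, 0, -5.2, 0, -4.4, 0, 1, 0.5, 0, -5.2, 0, -4.4, 0, 1, 0.5, 0, -5.2, 0, -4.4, 0]
}}

```text
time: 18.78
eef_pos: [0.4236, 0.0499, 0.4097]
tcp_rot: [3.124, -0.31, -0.016]
force: [-0.1, -0.6, -0.6]
gripper_width: 0.0182
```

```bash
python3 - <<'E'
from h import *
st()
doors(optics.grab_frame("top"))
inc(((-.153,.044,.34),0,0,.084),((-.153,.044,.25),0,0,.084))
E
```

```text
t 18.78 tip [-0.2868  0.1201  0.3257] grasp [-0.2866  0.1201  0.3447] z [-0.01  -0.001 -1.   ] F [-0.1 -0.6 -0.6] w 0.0182 q [-0.   -0.36  1.75 -0.    1.76  1.77]
R 498 theta 89.9 dir 0.9999976 0.0021716196 ctr -0.20586263 -0.17039916 [-0.29572052 -0.1872189 ] [-0.12545444 -0.13179632]
L 224 theta 51.6 dir 0.78386605 0.62092996 ctr -0.16430397 0.092729405 [-0.22695649  0.0604378 ] [-0.12523976  0.15000372]
((-0.153, 0.044, 0.34), 0, 0, 0.084) -> [ 5.05  0.69 -0.51] [ 0.03  0.07 -4.41]
((-0.153, 0.044, 0.25), 0, 0, 0.084) -> [5.07 0.68 2.49] [ 0.03  0.07 -4.41]
```

>>> {"method": "apply_moves", "body": {
  "increments": [1, 0, 0, -0.51, 0, 0, 0, 1, 1.3, 0.2, -0.51, 0, 0, -1.2, 1, 2.6, 0.3, -0.51, 0, 0, -2.4, 1, 4, 0.5, -0.51, 0, 0, -3.6, 1, 5.05, 0.69, -0.51, 0, 0, -4.4, 1, 5.05, 0.69, -0.51, 0, 0, -4.4, 1, 5.05, 0.69, -0.51, 0, 0, -4.4, 1, 5.05, 0.69, 0.5, 0, 0, -4.4, 1, 5.05, 0.69, 1.5, 0, 0, -4.4, 1, 5.05, 0.69, 2.4, 0, 0, -4.4, 1, 5.05, 0.69, 2.4, 0, 0, -4.4]
}}

```text
time: 19.75
eef_pos: [0.5644, 0.0006, 0.3315]
tcp_rot: [3.127, 0.291, -0.019]
force: [-0.6, -0.1, -1.1]
gripper_width: 0.0007
```

```bash
python3 - <<'E'
from h import *
st()
inc(*[((*arc((-.093,.192),(.04,-.150),th,-1),.248),0,0,.084) for th in (40,50,60,70,80,86)])
E
```

```text
t 19.75 tip [-0.1577  0.0454  0.2475] grasp [-0.1575  0.0454  0.2665] z [-0.012 -0.002 -1.   ] F [-0.6 -0.1 -1.1] w 0.0007 q [-0.09  0.03  1.54 -0.    1.58  1.3 ]
((np.float64(-0.15877636372822176), np.float64(0.05138182914469175), 0.248), 0, 0, 0.084) -> [-0.07 -0.2  -0.02] [-0.    0.14 -0.01]
((np.float64(-0.1821951620803851), np.float64(0.06494008082225998), 0.248), 0, 0, 0.084) -> [-0.85 -0.65 -0.01] [-0.    0.14 -0.01]
((np.float64(-0.20290381056766577), np.float64(0.08235898384862245), 0.248), 0, 0, 0.084) -> [-1.54 -1.23  0.  ] [-0.    0.14 -0.01]
((np.float64(-0.2202730873848595), np.float64(0.10310927366971334), 0.248), 0, 0, 0.084) -> [-2.12 -1.92  0.01] [-0.    0.14 -0.01]
((np.float64(-0.23377523584515397), np.float64(0.12656046322947212), 0.248), 0, 0, 0.084) -> [-2.57 -2.7   0.01] [-0.    0.14 -0.01]
((np.float64(-0.2398443485892086), np.float64(0.14163396692798824), 0.248), 0, 0, 0.084) -> [-2.77 -3.21  0.02] [-0.    0.14 -0.01]
```

>>> {"method": "apply_moves", "body": {
  "increments": [1, -0.2, -0.2, 0, 0, 0, 0, 1, -0.5, -0.42, 0, 0, 0, 0, 1, -0.85, -0.65, 0, 0, 0, 0, 1, -1.2, -0.92, 0, 0, 0, 0, 1, -1.54, -1.23, 0, 0, 0, 0, 1, -1.84, -1.57, 0, 0, 0, 0, 1, -2.12, -1.92, 0, 0, 0, 0, 1, -2.35, -2.3, 0, 0, 0, 0, 1, -2.57, -2.7, 0, 0, 0, 0, 1, -2.67, -2.95, 0, 0, 0, 0, 1, -2.77, -3.21, 0, 0, 0, 0, 1, -2.77, -3.21, 0, 0, 0, 0, 1, -2.77, -2.4, 0, 0, 0, 0, 1, -2.77, -1.6, 0, 0, 0, 0, 1, -2.77, -1.6, -1.2, 0, 0, 0, 1, -2.77, -1.6, -2.4, 0, 0, 0, 1, -3, -1.0, -3.6, 0, 0, 0, 1, -3.5, 0, -4.0, 0, 0, 0, 1, -4, 0.5, -4.0, 0, 0, 0, 1, -4, 0.5, -4.0, 0, 0, 0]
}}

```text
time: 21.42
eef_pos: [0.4502, -0.0389, 0.4547]
tcp_rot: [3.125, 0.287, -0.015]
force: [-1.2, -0.7, -0.1]
gripper_width: 0.0004
```

```bash
python3 - <<'E'
from h import *
st()
f=optics.grab_frame("top");doors(f)
a=f["color"][90:290,100:460];g=optics.grab_frame("side")["color"][90:390,160:460]
a=cv2.resize(a,(720,400))[:, :];cv2.imwrite("pics/end.png",np.hstack([cv2.resize(a,(450,250)),cv2.resize(g,(250,250))]))
E
```

```text
t 21.42 tip [-0.2771  0.0277  0.3707] grasp [-0.2769  0.0277  0.3897] z [-0.01  -0.004 -1.   ] F [-1.2 -0.7 -0.1] w 0.0004 q [-0.2  -0.27  1.6  -0.01  1.82  1.19]
R 500 theta 89.1 dir 0.9998728 0.015949503 ctr -0.16197039 -0.169835 [-0.29572052 -0.1872189 ] [-0.12545444 -0.13179632]
L 525 theta 88.9 dir 0.9998213 -0.018904133 ctr -0.17522001 0.17286971 [-0.2791338  0.1452189] [-0.12519206  0.21789339]
```

View pics/end.png

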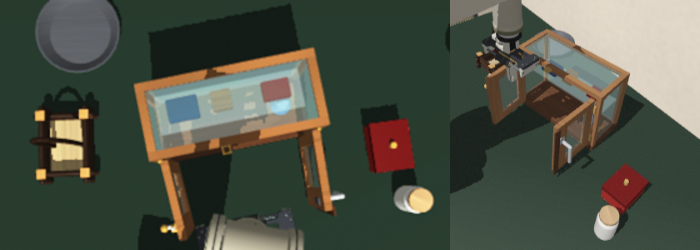

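Both doors stand square, nothing else has moved and the hand is clear of the case. I'm handing in.

```bash
python3 -c "
from h import *
print(manip.finish_job())"
```

```text
the job is handed in; nothing more can be done
None
```

The showcase is open for restocking, and I handed the job in at about 21.5 s of the 61 s allowed; the system gives no verdict.

**What I did:** I pushed the lever latch down with closed fingers. I pulled the latched door ajar by the hanging lever and swung it wide from inside. Then I drew the bolt down 25 mm, pulled the left door ajar by the knob and swung that wide too.

**Last checks:**
- **Doors:** measured in the top camera, the right stands at about 89° and the left at about 89°.
- **Surroundings:** in the last picture the vase, basket, jar and red box stand where they were. I judged that by eye and did not measure it.
- **Arm:** the hand is raised clear of the case. The wrist force read about 1 N, the same as its free-air noise.
- **Forces:** the highest wrist reading at the end of any move was about 15 N, while pulling the left door.

**Checks that disagreed:** two door angles read while the arm was in the way were wrong or unsteady. The right door read 48° when it was near 90°. The left read 46° and then 52° for about 40°. The clear-view readings above replace them.

**Mistakes:** one move call was refused for a miscounted list and did not move the arm. My first gripper orientation ran the last joint to its limit, so I turned the hand half round before touching anything.

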